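# Stage the rack covers on the ledge

## Task

Two white rack cover plates lie in the two channels of the raised steel ledge. With a fingertip, push the longer plate along its channel until about a third of its length sticks out past the open end of the ledge, so that its edge can be taken there later, and push the shorter plate the other way along its channel until it is fully home against the end stop. Only push the plates, never lift or tip them, and leave everything else where it stands.

Things in the scene. Friction and masses are not known exactly. Their poses are not given: they have to be found in the camera images.
- ledge: Raised dark steel ledge, fixed, 200 mm wide (its x), 335 mm long (its y), flat top 60 mm above the table. Origin: on the table, under the middle of the channels. Three aluminium ribs 12 mm high run along y on the top and form two straight channels 82 mm wide, centred at x = -45 and +45 mm, from the end stop at y = -135 mm to the open end at y = +135 mm.
- open_end (a point): The open end of the ledge (y = +135 mm), at mid width, at the height of the top: top and ribs end here together and a plate can pass out over the edge. Axes as the ledge's.
- end_stop (a point): Foot of the end stop's inner face, at mid width (y = -135 mm). The stop is an aluminium bar across both channels, 16 mm high and 10 mm thick; beyond it the bare top goes on to y = -200 mm. Axes as the ledge's.
- long_plate: The longer cover plate: white, flat, rigid, 76 mm wide (its x), 140 mm long (its y), 8 mm thick, about 0.16 kg, 6 pairs of grey round spots. Loose, flat and lengthwise in either channel, clear of both ends. Origin: centre of its underside; y axis within 2 degrees of the ledge's. Tips off if half its length overhangs. Slides with dry friction and stops when the push stops.
- short_plate: The shorter cover plate: the same but 95 mm long (its y), about 0.11 kg, with 4 pairs of grey spots; lies in the other channel, clear of both ends. Origin: centre of its underside; y axis as the ledge's.
- vial: Bystander: capped glass vial, 24 mm across, 50 mm tall, standing on the ledge's bare top behind the end stop. Origin: centre of its underside.
- dishes: Bystander: two stacked culture dishes, 60 mm across, 28 mm tall in all, on the table just beyond the ledge's open end, lower than the ledge. Origin: centre of its underside.
- bottle: Bystander: glass bottle with blue cap, 56 mm across, 100 mm tall, on the table beyond the dishes. Origin: centre of its underside.
- tube_rack: Bystander: black tube rack 100 x 160 x 45 mm at the right. Origin: centre of its underside.
- tip_box: Bystander: pipette-tip box 94 x 129 x 77 mm with a pipette on its lid (101 mm in all), at the right. Origin: centre of its underside.
- tray: Bystander: open white tray 150 x 200 x 45 mm at the left. Origin: centre of its underside.
- beaker: Bystander: open glass beaker 70 mm across, 90 mm tall, at the left. Origin: centre of its underside.
Not all that is in view belongs to the job. What is shaped like the short_plate but pink or red is not meant. What is shaped like the long_plate but purple is not meant.

How it is judged:
At the end, for the whole second after the job is handed in: The longer plate lies still and flat in its channel with 32 to 60 mm of its 140 mm length past the open end (a third is 47 mm); the shorter plate lies still and flat in its channel with its end within 5 mm of the end stop (y of long_plate in the frame of ledge between 0.097 and 0.125 m and y of short_plate in the frame of ledge below -0.0825 m and linear speed of each of long_plate, short_plate below 0.01 m/s and angle between each of long_plate, short_plate's own z axis and vertical below 0.04 rad and height (world z) of long_plate between 0.056 and 0.064 m and angle between the y axis of each of long_plate, short_plate and the y axis of ledge, either way round below 0.09 rad and height (world z) of short_plate between 0.056 and 0.064 m); the robot touches nothing.
It fails at once if a cover plate is lifted off the ledge's top, tipped, or pushed off the ledge (height (world z) of any of long_plate, short_plate above 0.071 m or height (world z) of any of long_plate, short_plate below 0.05 m or angle between any of long_plate, short_plate's own z axis and vertical above 0.15 rad).
It fails at once if a bystander is moved by more than 15 mm or tipped over (distance of any of vial, dishes, bottle, tube_rack, tip_box, tray, beaker from where it was at the start of the episode above 0.015 m or angle between any of vial, dishes, bottle, tube_rack, tip_box, tray, beaker's own z axis and vertical above 0.3 rad).
It also fails if it takes over 46 s, if anything falls off the work surface, if the arm or the gripper's body presses on something with over 40 N, if the wrist force passes 120 N, or if a joint passes its speed limit or range.

## Robot

A 7-joint arm with a two-finger parallel gripper is mounted at the origin on the work surface. World frame = base frame: x ahead of the robot, y to its left, z up, the work surface at z = 0. Lengths are in m, angles in rad, forces in N, time in s.
With the tool pointing down it reaches from about 0.4 to 0.875 m from the base axis. Payload 19.3 kg.
Tool frame: the origin (TCP) lies between the finger pads; the fingertips stand ahead of it and the grasp point (between the pads) lies 8 mm behind it (bot.tip_extent is the x of the fingertips in the tool frame, in m); x points along the fingers, y is the direction in which the jaws open and shut, and the axes are right-handed (so a half turn about x gives the same grasp; the last joint's range is limited). The gripper opens to 85 mm and grips with 20 to 120 N. Pads are 22 mm wide; open, the fingers measure 114 mm over their backs; the gripper's body (76 mm by 85 mm) begins 54 mm behind the grasp point. The pads swing forward as they close: fully open they stand 13 mm farther back than shut.
Start: joints at [1.07, 0.521, -0.036, 1.599, 0.021, 1.021, -0.113], TCP at [0.261, -0.568, 0.242] pointing down, gripper open.
Joint ranges: [-2.91, 2.91], [-0.3, 2.13], [-1.5, 1.42], [0.17, 2.43], [-1.26, 4.41], [0.16, 1.93], [-2.52, 2.52]. Speed limits (rad/s): [1.89, 1.89, 2.39, 2.39, 3.01, 3.01, 3.01].

## Interface

Orientations are given as [roll, pitch, yaw] about the fixed x, y, z axes, in that order (R = Rz(yaw) Ry(pitch) Rx(roll)).
In Python, from workcell import observe, grab_frame, camera_info, bot, nets gives the robot as it stands.
- The arm moves only by the tool jog_arm, never from a script. Its argument "commands" is a list of rows, each a list of 6 numbers: the shift along the tool's x, y, z in mm, then the turn, a rotation vector about the tool's x, y, z in rad. A call has 1 to 20 rows; each row shifts and turns the pose as measured when the row begins, along the tool's axes as they then stand; what a row does not reach is not made up. A row lasts 1/10 s, in which the tool goes at most 50 mm and 8.59 degrees, less where a joint would pass 70% of its speed; a pose out of reach is approached as far as the arm can. A call is refused whole if a number of a shift passes 50 or a number of a turn 0.15, either way. A call with a gripper value outside its range is refused whole. "gripper" is the closure in counts, from 0 (fully open) to 255 (shut), set as the call begins (left out, the last holds). The fingers move at their own pace and stop on an object; "newtons" is the grip in N (left out, the last holds). Time passes only in rows, so rows that do not move let the fingers close. It gives the time, the measured TCP pose, the force and the opening at its end, in the units of the state.
- observe(): the state, without advancing time (a new reading comes with each control period).
- grab_frame(name): name is "scene" or "top" or "wrist"; returns the picture (420x560x3 uint8, red, green, blue); there is no depth.
- camera_info(name): a dict with "fov_y" (degrees; the focal length in pixels is half the picture's height over the tangent of half this angle, whatever the lens; pixels are square), "cx", "cy" (the principal point, pixels), "R" (3x3) and "t" (3): a world point X has camera coordinates R X + t; the wrist camera has in their place "tool_from_camera" (4x4, takes a point from camera to tool coordinates, whose origin is the TCP and whose axes are the tool frame's). Camera axes: x right, y down, z forward; pixel columns grow to the right and rows downward; lengths in m; the calibration is good to about 2 mm. A picture is of the moment at which its call begins: read the wrist's pose just before it. camera_info takes no time and is no camera call.
- bot.job_done(): hands the job in, once; it reports no verdict.
Trained networks look in the newest picture that a camera, given by its name, has taken for a name from the list of things; names that differ only in an ending like _2 or _b are one class to them, and where a whole thing is asked for, a point or a joint stands for the part that bears it (a point fixed in the world has none). Each returns a list of dicts, best first, with "p" (0 to 1); they miss things now and then, are a little off and sometimes report something else, mostly with a low value. They report only what shows in the picture. A call takes as long as a camera call. They do not tell look-alikes from the thing itself.
- nets.find_in(camera, name): "rect" ([left, top, right, bottom] in pixels, round what is visible of it).
- nets.silhouettes(camera, name): "mask" (420x560 bool, what is visible of it) and "rect" ([left, top, right, bottom] in pixels, round what is visible of it).
- nets.pinpoint(camera, name): "location" ([column, row] in pixels: a listed point, or the origin of a listed thing).
The state is a dict: "clock": time; "qpos": joint angles; "qd": joint speeds; "joint_efforts": joint torques, N m; "position": TCP position; "tool_rot": TCP orientation; "force": force on the tool from outside, world axes, zero at the start; "moment": the same for the moment, N m; "grip_width": finger opening in m.
Only numpy, scipy, OpenCV 4.12 (cv2) and the standard library are available. Lean on these libraries where they do the work, as an engineer would, in place of code of your own. Each camera call takes 0.05 s, during which the arm holds its last target.

## Working session

There is one attempt and no reset: what is moved stays moved. The work goes in short steps, Python scripts to look and compute and a tool call to move; the robot and the scene stay as the last step left them, time stands still between calls to the robot, and variables do not carry over. Pictures are saved under pics/ and viewed, and the job is handed in when it is done.

Besides the shell and the picture viewer there is one more tool, called after "Request:" as name(argument=value, ...) on one line, values as JSON. jog_arm: Moves the arm, as the interface text tells. Its arguments: {"type":"object","properties":{"commands":{"type":"array","items":{"type":"array","items":{"type":"number"}}},"gripper":{"type":"number"},"newtons":{"type":"number"}},"required":["commands"]}

```bash
mkdir -p pics; ls; python3 - <<'E'
from workcell import observe, grab_frame, camera_info, bot, nets
import cv2,numpy as np
print(observe()); print(bot.tip_extent)
for n in ("scene","top"):
    f=grab_frame(n); cv2.imwrite(f"pics/{n}0.png",f[:,:,::-1]); print(n,camera_info(n))
    for o in ("long_plate","short_plate","ledge"):
        print(n,o,[(np.round(d["rect"]).tolist(),round(d["p"],2)) for d in nets.find_in(n,o)])
print(camera_info("wrist"))
E
```

```text
pics
{'clock': 0.0, 'qpos': array([ 1.06978152,  0.52199831, -0.0362837 ,  1.59996142,  0.02123152,
        1.02111461, -0.11282609]), 'qd': array([-0.00074316, -0.00090741, -0.00063159,  0.00085945, -0.00208926,
        0.00064911,  0.00064983]), 'joint_efforts': array([ 4.39223240e-04, -9.27110767e+01,  1.98014483e+00, -3.69933271e+01,
        1.78027729e-02,  8.19726993e-03, -2.02634965e-05]), 'position': array([ 0.26081759, -0.56764275,  0.24175269]), 'tool_rot': array([-1.45539588,  1.56969964,  2.11695326]), 'force': array([-0.54374889, -0.28869472,  0.44274819]), 'moment': array([-0.05849241, -0.02730466,  0.00960507]), 'grip_width': 0.08506085842773246}
0.011
scene {'fov_y': 45.39089158968922, 'cx': 270.938417915042, 'cy': 206.054120440049, 'R': array([[ 0.06156433,  0.99809369,  0.00433783],
       [ 0.73228833, -0.04221496, -0.679685  ],
       [-0.67820619,  0.04502089, -0.7334913 ]]), 't': array([-0.02508925, -0.30097312,  1.84104427])}
scene long_plate [([350.0, 153.0, 387.0, 187.0], 0.76), ([236.0, 199.0, 285.0, 222.0], 0.71), ([288.0, 171.0, 337.0, 198.0], 0.66), ([245
[... 703 characters left out ...]
72), ([207.0, 240.0, 262.0, 286.0], 0.62), ([108.0, 159.0, 140.0, 182.0], 0.3)]
top short_plate [([335.0, 250.0, 377.0, 287.0], 0.97), ([238.0, 150.0, 359.0, 229.0], 0.6), ([201.0, 112.0, 242.0, 154.0], 0.59)]
top ledge [([237.0, 150.0, 364.0, 232.0], 0.89)]
{'fov_y': 70.56239216527393, 'cx': 279.7786903409757, 'cy': 214.96575773672666, 'tool_from_camera': array([[-1.30999404e-03, -3.15215166e-01,  9.49019327e-01,
        -1.33050901e-01],
       [ 9.99999111e-01, -1.75249352e-04,  1.32215602e-03,
         1.51066029e-03],
       [-2.50448609e-04,  9.49020215e-01,  3.15215115e-01,
        -8.07313083e-02],
       [ 0.00000000e+00,  0.00000000e+00,  0.00000000e+00,
         1.00000000e+00]])}
```

View pics/top0.png

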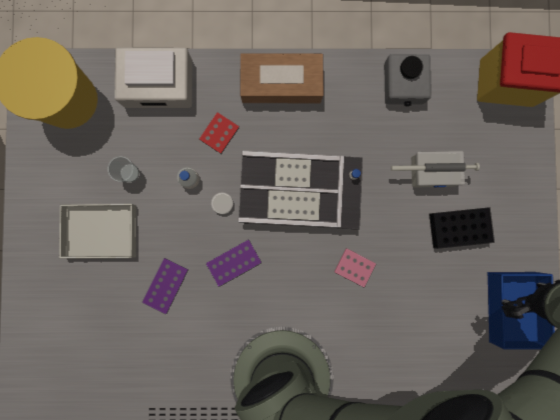

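View pics/scene0.png

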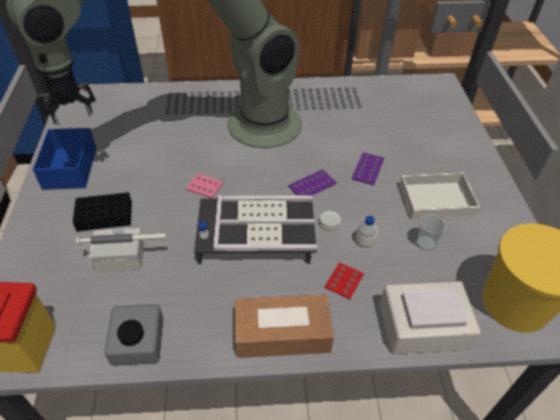

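```bash
python3 - <<'E'
import cv2
a=cv2.imread('pics/top0.png')[140:240,225:375]
cv2.imwrite('pics/crop0.png',cv2.resize(a,(795,530),interpolation=cv2.INTER_CUBIC))
E
```

```text
(no output)
```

View pics/crop0.png

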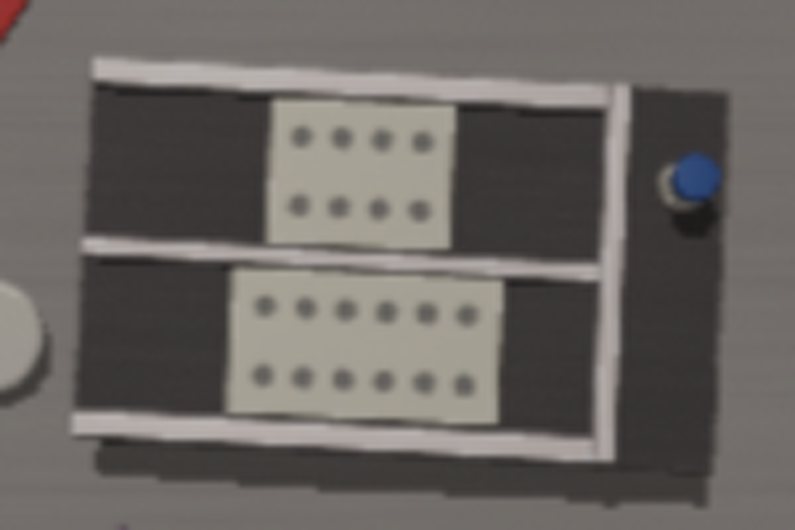

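The white long plate is at top (294,206) and the white short plate at (293,172), both inside the ledge. Look-alikes I'm rejecting: purple at (234,263) and (165,286), pink at (355,267), red at (219,132). The close crop confirms 6 and 4 pairs of spots. The open end is on the left of the picture (world +y) and the stop and vial are on the right.

```bash
cat > h.py <<'E'
from workcell import observe, grab_frame, camera_info, bot, nets
import cv2,numpy as np
from scipy.spatial.transform import Rotation as Ro
from scipy.optimize import least_squares
def ray(n,px,z,pose=None):
    c=camera_info(n); f=210/np.tan(np.radians(c["fov_y"]/2))
    d=np.array([(px[0]-c["cx"])/f,(px[1]-c["cy"])/f,1])
    if n=="wrist":
        T=c["tool_from_camera"]; R=Ro.from_euler('xyz',pose["tool_rot"]).as_matrix()
        o=pose["position"]+R@T[:3,3]; w=R@T[:3,:3]@d
    else:
        o=-c["R"].T@c["t"]; w=c["R"].T@d
    return o+w*(z-o[2])/w[2]
E
python3 - <<'E'
from h import *
np.set_printoptions(precision=4,suppress=True)
C=lambda p:(p[0]/5.3+225-.4,p[1]/5.3+140-.4)
# ledge-fixed points (crop px, ledge xy, z)
for nm,p,z in [("rib+ openouter",(93,58),.072),("rib- openouter",(72,435),.072),("stop+ back",(630,85),.076),("stop- back",(613,462),.076),("mid open",(83,245),.072),("stop inner mid",(600,270),.076),
 ("S open+",(272,98),.068),("S open-",(266,243),.068),("S stop+",(456,104),.068),("S stop-",(451,249),.068),
 ("L open+",(231,269),.068),("L open-",(227,412),.068),("L stop+",(503,281),.068),("L stop-",(498,424),.068),("vial top",(698,177),.11)]:
    print(nm,ray("top",C(p),z))
for cam in("top","scene"):
    if cam=="scene": grab_frame("scene")
    for o,z in [("ledge",0),("open_end",.06),("end_stop",.06),("long_plate",.06),("short_plate",.06),("vial",.06)]:
        print(cam,o,[(ray(cam,d["location"],z)[:2],round(d["p"],2)) for d in nets.pinpoint(cam,o)][:3])
    if cam=="top": pass
s=observe();R=Ro.from_euler('xyz',s["tool_rot"]).as_matrix();print(R,s["clock"])
E
```

```text
rib+ openouter [0.638  0.1074 0.072 ]
rib- openouter [0.4418 0.1178 0.072 ]
stop+ back [ 0.623  -0.1716  0.076 ]
stop- back [ 0.4274 -0.161   0.076 ]
mid open [0.5403 0.1124 0.072 ]
stop inner mid [ 0.5266 -0.1552  0.076 ]
S open+ [0.6176 0.0142 0.068 ]
S open- [0.5416 0.0175 0.068 ]
S stop+ [ 0.6144 -0.0818  0.068 ]
S stop- [ 0.5384 -0.0787  0.068 ]
L open+ [0.5281 0.0357 0.068 ]
L open- [0.4537 0.0378 0.068 ]
L stop+ [ 0.5217 -0.1057  0.068 ]
L stop- [ 0.4473 -0.1026  0.068 ]
vial top [ 0.5707 -0.2008  0.11  ]
top ledge [(array([ 0.5367, -0.0166]), 0.97)]
top open_end [(array([0.5444, 0.1083]), 0.69)]
top end_stop [(array([ 0.5296, -0.1556]), 0.82)]
top long_plate [(array([0.2679, 0.3174]), 0.89), (array([0.3271, 0.1342]), 0.87), (array([0.5399, 0.1197]), 0.73)]
top short_plate [(array([ 0.581 , -0.0198]), 0.85), (array([ 0.3103, -0.2059]), 0.84), (array([0.6971, 0.1842]), 0.62)]
top vial [(array([ 0.5705, -0.2004]), 0.39)]
scene ledge [(array([ 0.5385, -0.0182]), 0.95)]
scene open_end [(array([0.5493, 0.1147]), 0.6)]
scene end_stop [(array([ 0.5383, -0.1532]), 0.84)]
scene long_plate [(array([0.3278, 0.3245]), 0.97), (array([ 0.4684, -0.0292]), 0.88), (array([0.3898, 0.1284]), 0.76)]
scene short_plate [(array([ 0.5716, -0.0293]), 0.88), (array([ 0.3718, -0.1934]), 0.77), (array([0.7495, 0.1583]), 0.69)]
scene vial [(array([ 0.4811, -0.4851]), 0.6), (array([ 0.5708, -0.2   ]), 0.54)]
[[-0.      0.4176 -0.9086]
 [ 0.0001 -0.9086 -0.4176]
 [-1.     -0.0001 -0.    ]] 1.05
```

Request:
jog_arm(commands=[[0,0,0,-0.12,0,0],[0,0,0,-0.12,0,0],[0,0,0,-0.12,0,0],[0,0,0,-0.12,0,0],[0,0,0,-0.12,0,0],[0,0,0,-0.12,0,0],[0,0,0,-0.12,0,0],[0,0,0,-0.12,0,0],[0,0,0,-0.12,0,0],[0,0,0,0,0,0]], gripper=255, newtons=40)

```text
clock: 2.05
position: [0.261, -0.5679, 0.2424]
tool_rot: [-0.611, 1.57, -2.199]
force: [0.1, -0.4, -0.1]
grip_width: 0.0
```

```bash
cat > st.py <<'E'
from h import *
np.set_printoptions(precision=4,suppress=True)
O=np.array([.5333,-.0212]);a=-.052
def st():
    s=observe();R=Ro.from_euler('xyz',s["tool_rot"]).as_matrix()
    xh=np.array([np.cos(a),np.sin(a)]);yh=np.array([-np.sin(a),np.cos(a)])
    d=s["position"][:2]-O
    print("t",round(s["clock"],2),"pos",s["position"],"ledge xy",np.array([d@xh,d@yh]),"tip z",s["position"][2]+bot.tip_extent*R[2,0],"F",s["force"],"grip",round(s["grip_width"],4),"ext",bot.tip_extent)
    print("tool x",R[:,0],"yaw err of tool y vs ledge x",np.arctan2(R[1,1],R[0,1])-a)
    return s,R,xh,yh
def to(x,y,tipz):
    s,R,xh,yh=st(); w=np.r_[O+x*xh+y*yh,tipz+bot.tip_extent]
    print("shift tool mm",R.T@(w-s["position"])*1e3)
if __name__=="__main__":
    import sys
    to(*map(float,sys.argv[1:]))
E
python3 st.py -0.045 -0.110 0.2
```

```text
t 2.05 pos [ 0.261  -0.5679  0.2424] ledge xy [-0.2436 -0.5601] tip z 0.23137181813560226 F [ 0.0852 -0.4046 -0.1489] grip 0.0 ext 0.011
tool x [-0.0002 -0.0003 -1.    ] yaw err of tool y vs ledge x 0.03517023371325208
shift tool mm [  31.1939  214.2696 -442.8876]
```

Request:
jog_arm(commands=[[0,0,0,0.035,0,0],[0,16.5,-37.5,0,0,0],[0,16.5,-37.5,0,0,0],[0,16.5,-37.5,0,0,0],[0,16.5,-37.5,0,0,0],[0,16.5,-37.5,0,0,0],[0,16.5,-37.5,0,0,0],[0,16.5,-37.5,0,0,0],[0,16.5,-37.5,0,0,0],[0,16.5,-37.5,0,0,0],[0,16.5,-37.5,0,0,0],[0,16.5,-37.5,0,0,0],[0,16.5,-37.5,0,0,0],[0,0,0,0,0,0]])

```text
clock: 3.45
position: [0.5066, -0.1215, 0.2427]
tool_rot: [1.31, 1.567, -0.397]
force: [-1.1, -1.2, 0.5]
grip_width: -0.0001
```

```bash
python3 st.py -0.045 -0.110 0.2; python3 - <<'E'
from st import *
f=grab_frame("wrist");cv2.imwrite("pics/w1.png",f[:,:,::-1])
E
```

```text
t 3.45 pos [ 0.5066 -0.1215  0.2427] ledge xy [-0.0215 -0.1016] tip z 0.23167066386430668 F [-1.1471 -1.2369  0.4741] grip -0.0001 ext 0.011
tool x [ 0.0039 -0.0016 -1.    ] yaw err of tool y vs ledge x -0.08386349595181883
shift tool mm [ 31.5893 -22.8774  10.3551]
```

View pics/w1.png

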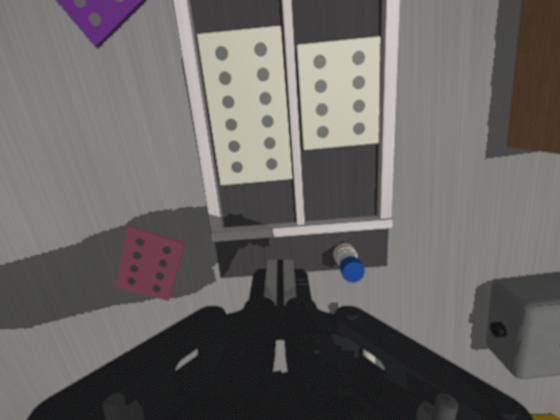

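The wrist view shows the long plate in the left channel (rear edge at row ~182, stop at ~230), the short plate in the right channel, and the vial at (350,265). The yaw drifted 0.084, so I'll correct that and measure again.

Request:
jog_arm(commands=[[0,0,0,-0.084,0,0],[15,-23.5,8.5,0,0,0],[0,0,0,0,0,0]])

```text
clock: 3.8
position: [0.4801, -0.1327, 0.2268]
tool_rot: [0.607, 1.567, -1.027]
force: [0.2, -0.9, -0.4]
grip_width: 0.0002
```

```bash
python3 st.py -0.045 -0.110 0.2; python3 - <<'E'
from st import *
f=grab_frame("wrist");cv2.imwrite("pics/w2.png",f[:,:,::-1])
E
```

```text
t 3.8 pos [ 0.4801 -0.1327  0.2268] ledge xy [-0.0474 -0.1141] tip z 0.21583110015901746 F [ 0.2273 -0.942  -0.3745] grip 0.0002 ext 0.011
tool x [ 0.0022 -0.0036 -1.    ] yaw err of tool y vs ledge x -0.011282238213044686
shift tool mm [15.8223  2.2662 -4.1562]
```

View pics/w2.png

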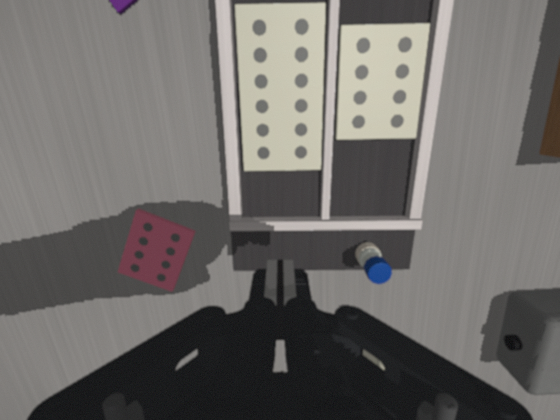

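```bash
python3 - <<'E'
from st import *
s,R,xh,yh=st()
for n,p,z in [("L rear",(245,171),.068),("L rear",(321,169),.068),("S rear",(337,139),.068),("S rear",(415,138),.068),("S front",(342,25),.068),("S front",(427,24),.068),("stop in",(245,218),.076),("stop in",(410,218),.076),("midrib",(326,215),.072),("ribL in",(241,213),.072),("ribR in",(412,213),.072)]:
    q=ray("wrist",p,z,s)[:2]; d=q-O; print(n,q,"ledge",d@xh,d@yh)
E
```

```text
t 3.85 pos [ 0.4821 -0.1322  0.228 ] ledge xy [-0.0454 -0.1135] tip z 0.2169742169673207 F [1.2245 0.0206 0.0358] grip -0.0 ext 0.011
tool x [ 0.0048 -0.0034 -1.    ] yaw err of tool y vs ledge x -0.01064124587839129
L rear [ 0.4509 -0.1028] ledge -0.07803337214813363 -0.0858018855975051
L rear [ 0.5262 -0.1056] ledge -0.0027381338018617586 -0.0846810169542229
S rear [ 0.542  -0.0777] ledge 0.011643477910845829 -0.05597434947895186
S rear [ 0.6168 -0.0815] ledge 0.08656882964818186 -0.05585623300507136
S front [0.5464 0.0171] ledge 0.011061631604571727 0.03897052022369043
S front [0.6192 0.0135] ledge 0.08401392104046171 0.039074935913176276
stop in [ 0.4471 -0.1492] ledge -0.07942251838555735 -0.1323129203136324
stop in [ 0.6148 -0.1601] ledge 0.0886027419074612 -0.13443794645046955
midrib [ 0.5299 -0.1527] ledge 0.0034452078585378173 -0.13149015497393737
ribL in [ 0.443  -0.1449] ledge -0.08373898509213129 -0.12823292463646999
ribR in [ 0.6182 -0.1562] ledge 0.09183068289856774 -0.13043199227154093
```

Request:
jog_arm(commands=[[25,0,-4,-0.01,0,0],[25,0,0,0,0,0],[25,0,0,0,0,0],[25,0,0,0,0,0],[20,0,0,0,0,0],[0,0,0,0,0,0]])

```text
clock: 4.45
position: [0.4863, -0.1328, 0.1068]
tool_rot: [1.104, 1.558, -0.541]
force: [-1.3, 0.6, 0.9]
grip_width: -0.0001
```

```bash
python3 st.py -0.045 -0.110 0.064; python3 - <<'E'
from st import *
f=grab_frame("wrist");cv2.imwrite("pics/w3.png",f[:,:,::-1])
E
```

```text
t 4.45 pos [ 0.4863 -0.1328  0.1068] ledge xy [-0.0411 -0.1139] tip z 0.09577568692423068 F [-1.2923  0.5644  0.8604] grip -0.0001 ext 0.011
tool x [ 0.0112 -0.0067 -0.9999] yaw err of tool y vs ledge x -0.022818649981113458
shift tool mm [31.7036 -4.3207 -4.0104]
```

View pics/w3.png

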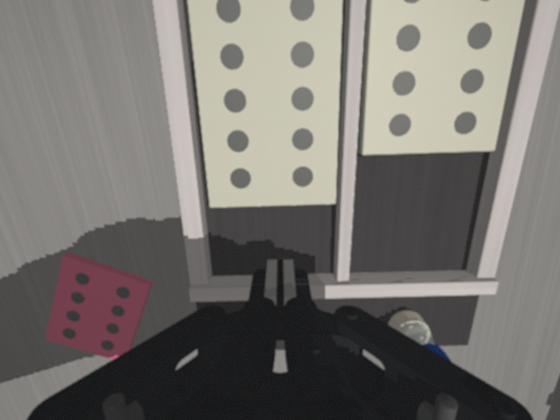

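```bash
cat >> st.py <<'E'
    s=observe();R=Ro.from_euler('xyz',s["tool_rot"]).as_matrix()
    T=np.c_[[0,0,-1],[np.cos(a),np.sin(a),0],[0,0,0]];T[:,2]=np.cross(T[:,0],T[:,1])
    print("turn tool rad",Ro.from_matrix(R.T@T).as_rotvec())
E
python3 st.py -0.045 -0.110 0.064
```

```text
t 4.5 pos [ 0.4869 -0.1329  0.108 ] ledge xy [-0.0405 -0.114 ] tip z 0.09700870379666017 F [-0.0535 -0.4037  0.9531] grip 0.0 ext 0.011
tool x [ 0.0125 -0.007  -0.9999] yaw err of tool y vs ledge x -0.02264490163141588
shift tool mm [32.9214 -4.9777 -4.0626]
turn tool rad [-0.0227  0.0062 -0.013 ]
```

Request:
jog_arm(commands=[[0,-4.5,-4,-0.022,0.006,-0.013],[12,0,0,0,0,0],[0,0,0,0,0,0]])

```text
clock: 4.8
position: [0.484, -0.129, 0.098]
tool_rot: [1.284, 1.568, -0.341]
force: [0.2, -0.4, -0.1]
grip_width: -0.0002
```

```bash
python3 st.py -0.045 -0.110 0.064
```

```text
t 4.8 pos [ 0.484 -0.129  0.098] ledge xy [-0.0437 -0.1102] tip z 0.08695176426468368 F [ 0.176  -0.4474 -0.1176] grip -0.0002 ext 0.011
tool x [ 0.0026 -0.0009 -1.    ] yaw err of tool y vs ledge x -0.0015740251201890251
shift tool mm [22.9478 -1.3951 -0.2623]
turn tool rad [-0.0016  0.0008 -0.0027]
```

Request:
jog_arm(commands=[[6,-1,0,0,0,-0.003],[6,0,0,0,0,0],[5,0,0,0,0,0],[4,0,0,0,0,0],[0,0,0,0,0,0]])

```text
clock: 5.3
position: [0.4833, -0.1292, 0.0757]
tool_rot: [0.461, 1.57, -1.164]
force: [-0.1, 0.5, 0.2]
grip_width: -0.0001
```

```bash
python3 st.py -0.045 -0.110 0.064
```

```text
t 5.3 pos [ 0.4833 -0.1292  0.0757] ledge xy [-0.0443 -0.1105] tip z 0.06473493596479024 F [-0.0778  0.5313  0.2262] grip -0.0001 ext 0.011
tool x [ 0.0005 -0.0012 -1.    ] yaw err of tool y vs ledge x -0.002448484766507615
shift tool mm [ 0.734  -0.6973 -0.4864]
turn tool rad [-0.0024  0.0011 -0.0006]
```

Request:
jog_arm(commands=[[0.7,0,-6,0,0,0],[0,0,-6,0,0,0],[0,0,-6,0,0,0],[0,0,-6,0,0,0],[0,0,-6,0,0,0],[0,0,-6,0,0,0]])

```text
clock: 5.9
position: [0.4856, -0.0904, 0.0753]
tool_rot: [0.68, 1.569, -0.945]
force: [0.1, 0.2, -1.1]
grip_width: 0.0002
```

```bash
python3 st.py -0.045 0.030 0.064; python3 - <<'E'
from st import *
f=grab_frame("wrist");cv2.imwrite("pics/w4.png",f[:,:,::-1])
E
```

```text
t 5.9 pos [ 0.4856 -0.0904  0.0753] ledge xy [-0.0441 -0.0716] tip z 0.06431771752231095 F [ 0.0644  0.2294 -1.0889] grip 0.0002 ext 0.011
tool x [ 0.001  -0.0014 -1.    ] yaw err of tool y vs ledge x -0.002671087582732941
shift tool mm [   0.1835   -1.2104 -101.582 ]
turn tool rad [-0.0027  0.0013 -0.0011]
```

View pics/w4.png

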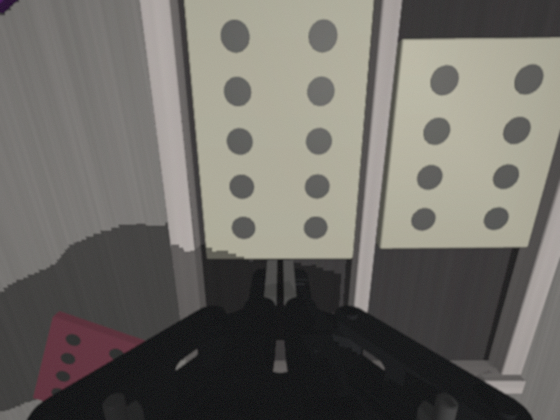

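The fingertip is against the rear edge of the long plate at about (280,258), and the plate lies flat and straight. I'll keep pushing.

Request:
jog_arm(commands=[[0,-1,-7,-0.003,0,0],[0,0,-7,0,0,0],[0,0,-7,0,0,0],[0,0,-7,0,0,0],[0,0,-7,0,0,0],[0,0,-7,0,0,0]])

```text
clock: 6.55
position: [0.4869, -0.0442, 0.0754]
tool_rot: [0.921, 1.569, -0.701]
force: [0.3, -1.1, 0.4]
grip_width: -0.0
```

```bash
python3 st.py -0.045 0.030 0.064
```

```text
t 6.55 pos [ 0.4869 -0.0442  0.0754] ledge xy [-0.0451 -0.0253] tip z 0.06437058990478246 F [ 0.2683 -1.135   0.422 ] grip -0.0 ext 0.011
tool x [ 0.0013 -0.0011 -1.    ] yaw err of tool y vs ledge x 0.001010171661063708
shift tool mm [  0.3156   0.1766 -55.3452]
turn tool rad [ 0.001   0.001  -0.0013]
```

Request:
jog_arm(commands=[[0,0,-7,0,0,0],[0,0,-7,0,0,0],[0,0,-7,0,0,0],[0,0,-7,0,0,0],[0,0,-7,0,0,0],[0,0,-4,0,0,0],[0,0,0,0,0,0]])

```text
clock: 7.25
position: [0.4891, -0.0004, 0.0753]
tool_rot: [1.124, 1.569, -0.497]
force: [0.6, -0.0, -0.9]
grip_width: -0.0
```

```bash
python3 st.py -0.045 0.030 0.064;  python3 - <<'E'
from st import *
for n in ("top","wrist"):
    f=grab_frame(n);cv2.imwrite(f"pics/{n}5.png",f[:,:,::-1])
a=cv2.imread('pics/top5.png')[140:240,225:375]
cv2.imwrite('pics/crop5.png',cv2.resize(a,(795,530),interpolation=cv2.INTER_CUBIC))
E
```

```text
t 7.25 pos [ 0.4891 -0.0004  0.0753] ledge xy [-0.0452  0.0185] tip z 0.06434785410977267 F [ 0.632  -0.0008 -0.942 ] grip -0.0 ext 0.011
tool x [ 0.0014 -0.0007 -1.    ] yaw err of tool y vs ledge x 0.0023939670838444907
shift tool mm [  0.3403   0.209  -11.5222]
turn tool rad [ 0.0024  0.0007 -0.0014]
```

View pics/crop5.png

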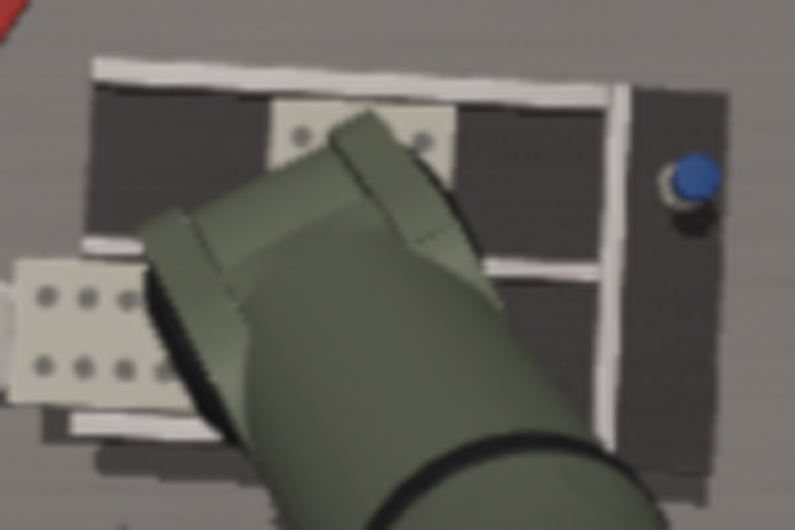

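View pics/wrist5.png

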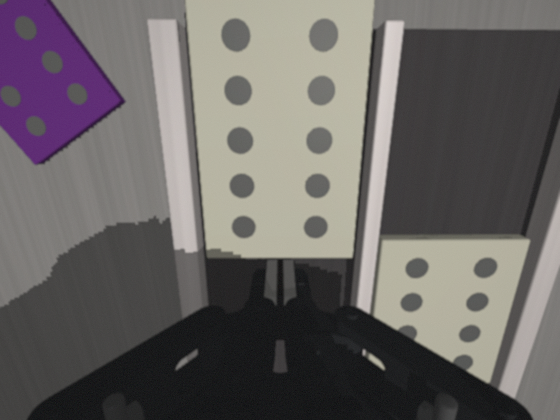

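```bash
python3 - <<'E'
from st import *
s,R,xh,yh=st()
C=lambda p:(p[0]/5.3+225-.4,p[1]/5.3+140-.4)
for c,p in (("top",C((14,260))),("top",C((9,402))),("wrist",(206,258)),("wrist",(353,258))):
    d=ray(c,p,.068,s)[:2]-O; print(c,d@xh,d@yh)
E
```

```text
t 7.35 pos [ 0.4891 -0.0011  0.0753] ledge xy [-0.0452  0.0178] tip z 0.064343728911249 F [-0.1897  0.1748  0.2785] grip -0.0001 ext 0.011
tool x [ 0.0013 -0.001  -1.    ] yaw err of tool y vs ledge x 0.001801597605217413
top -0.009201305190544424 0.16937614375267174
top -0.08303699701130901 0.1678252563948007
wrist -0.08337151249331705 0.026790732206220965
wrist -0.006334992394701647 0.02683999027812215
```

Request:
jog_arm(commands=[[0,0,-5,0,0,0],[0,0,-5,0,0,0],[0,0,-3.5,0,0,0],[0,0,0,0,0,0]])

```text
clock: 7.75
position: [0.4898, 0.0128, 0.0753]
tool_rot: [0.808, 1.569, -0.814]
force: [-0.0, -0.4, 1.0]
grip_width: -0.0001
```

```bash
python3 st.py -0.045 0.030 0.064
```

```text
t 7.75 pos [0.4898 0.0128 0.0753] ledge xy [-0.0452  0.0317] tip z 0.0643094450739139 F [-0.0368 -0.3738  1.0179] grip -0.0001 ext 0.011
tool x [ 0.0012 -0.0012 -1.    ] yaw err of tool y vs ledge x 0.0004602690124191969
shift tool mm [0.3117 0.231  1.6643]
turn tool rad [ 0.0005  0.0012 -0.0012]
```

Request:
jog_arm(commands=[[0,0,5,0,0,0],[0,0,5,0,0,0],[-15,0,0,0,0,0],[-20,0,0,0,0,0],[0,15,-7.5,0,0,0],[0,15,-7.5,0,0,0],[0,15,-7.5,0,0,0],[0,15,-7.5,0,0,0],[0,15,-7.5,0,0,0],[0,15,-7.5,0,0,0],[0,0,0,0,0,0]])

```text
clock: 8.85
position: [0.5841, 0.0367, 0.1115]
tool_rot: [0.066, 1.568, -1.562]
force: [0.1, 0.7, -1.4]
grip_width: 0.0001
```

```bash
python3 st.py 0.045 0.070 0.064; python3 - <<'E'
from st import *
f=grab_frame("wrist");cv2.imwrite("pics/w6.png",f[:,:,::-1])
E
```

```text
t 8.85 pos [0.5841 0.0367 0.1115] ledge xy [0.0477 0.0605] tip z 0.1005419129612577 F [ 0.0926  0.6677 -1.4254] grip 0.0001 ext 0.011
tool x [ 0.     -0.0028 -1.    ] yaw err of tool y vs ledge x -0.0053515798369360434
shift tool mm [36.5141 -2.8022 -9.6388]
turn tool rad [-0.0054  0.0028 -0.0002]
```

View pics/w6.png

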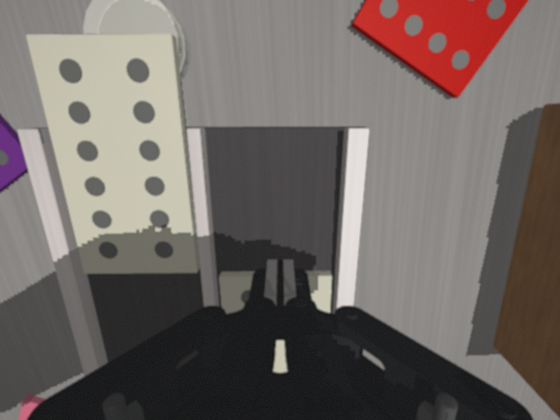

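```bash
python3 - <<'E'
from st import *
s,R,xh,yh=st()
for n,p,z in (("Lf",(31,37),.068),("Lf",(172,36),.068),("Lr",(87,273),.068),("Lr",(197,272),.068),("end",(207,129),.06),("end",(343,129),.06),("Sf",(220,272),.068),("Sf",(330,274),.068)):
    d=ray("wrist",p,z,s)[:2]-O; print(n,d@xh,d@yh)
E
```

```text
t 8.9 pos [0.5831 0.036  0.1114] ledge xy [0.0467 0.0597] tip z 0.10035246914608736 F [-0.4204 -0.2425 -0.5244] grip -0.0001 ext 0.011
tool x [-0.001  -0.0034 -1.    ] yaw err of tool y vs ledge x -0.005713599818701537
Lf -0.08166390986258319 0.17887446630795756
Lf -0.008223487923576087 0.17894058300027776
Lr -0.08213690601444934 0.04002366941612032
Lr -0.008346891011478348 0.040349284520451334
end 0.004194793939199737 0.1320041790088277
end 0.08530658876942697 0.13155869658844424
Sf 0.007053395867667138 0.04025931968547431
Sf 0.08080568979286407 0.03831233399913091
```

The long plate overhangs the open end by about 47 mm (front 0.179, edge 0.132, both from the same picture). Now I'll go down in front of the short plate.

Request:
jog_arm(commands=[[0,-2,-10,-0.005,0.003,0],[10,0,0,0,0,0],[10,0,0,0,0,0],[0,0,0,0,0,0]])

```text
clock: 9.3
position: [0.5795, 0.0452, 0.0893]
tool_rot: [-1.112, 1.568, -2.736]
force: [-0.0, 0.0, -0.0]
grip_width: 0.0003
```

```bash
python3 st.py 0.045 0.070 0.064
```

```text
t 9.3 pos [0.5795 0.0452 0.0893] ledge xy [0.0427 0.0687] tip z 0.07833723575438785 F [-0.034   0.0254 -0.0149] grip 0.0003 ext 0.011
tool x [-0.0023 -0.001  -1.    ] yaw err of tool y vs ledge x -0.001211633028371413
shift tool mm [14.3304  2.3673 -1.2908]
turn tool rad [-0.0012  0.0011  0.0023]
```

Request:
jog_arm(commands=[[6,1,0,0,0,0.002],[5,1,0,0,0,0],[3,0,0,0,0,0],[0,0,0,0,0,0],[0,0,6,0,0,0],[0,0,6,0,0,0],[0,0,6,0,0,0],[0,0,6,0,0,0],[0,0,6,0,0,0]])

```text
clock: 10.2
position: [0.5798, 0.0124, 0.0742]
tool_rot: [-0.041, 1.569, -1.665]
force: [-0.3, 0.2, -1.4]
grip_width: -0.0001
```

```bash
python3 st.py 0.045 -0.029 0.064
```

```text
t 10.2 pos [0.5798 0.0124 0.0742] ledge xy [0.0447 0.036 ] tip z 0.06319025109445561 F [-0.2868  0.2364 -1.4434] grip -0.0001 ext 0.011
tool x [-0.0001 -0.0013 -1.    ] yaw err of tool y vs ledge x -0.0011850010091377025
shift tool mm [-0.7235  0.3741 65.0158]
turn tool rad [-0.0012  0.0013  0.0001]
```

Request:
jog_arm(commands=[[-0.7,0,6,0,0,0],[0,0,7,0,0,0],[0,0,7,0,0,0],[0,0,7,0,0,0],[0,0,7,0,0,0],[0,0,7,0,0,0],[0,0,7,0,0,0],[0,0,3,0,0,0]])

```text
clock: 11.0
position: [0.5768, -0.0442, 0.0751]
tool_rot: [0.079, 1.569, -1.546]
force: [0.8, 0.6, -0.2]
grip_width: 0.0003
```

```bash
python3 st.py 0.045 -0.029 0.064; python3 - <<'E'
from st import *
f=grab_frame("wrist");cv2.imwrite("pics/w7.png",f[:,:,::-1])
E
```

```text
t 11.0 pos [ 0.5768 -0.0442  0.0751] ledge xy [ 0.0446 -0.0207] tip z 0.06413525525315039 F [ 0.8479  0.5524 -0.2469] grip 0.0003 ext 0.011
tool x [ 0.     -0.0016 -1.    ] yaw err of tool y vs ledge x -0.002529279557567349
shift tool mm [0.1486 0.4174 8.2534]
turn tool rad [-0.0025  0.0016 -0.0001]
```

View pics/w7.png

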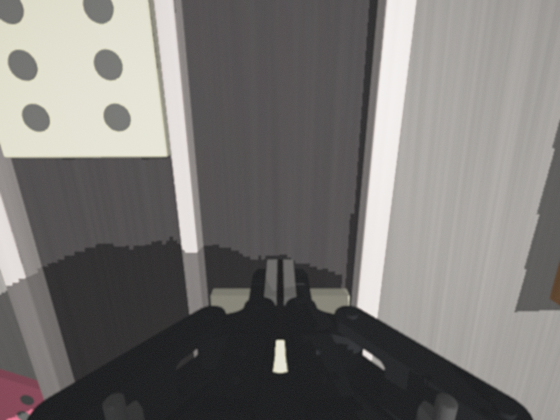

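Request:
jog_arm(commands=[[0,0,2,0,0,0],[0,0,2,0,0,0],[0,0,2,0,0,0]])

```text
clock: 11.35
position: [0.5765, -0.0501, 0.0752]
tool_rot: [0.174, 1.569, -1.451]
force: [0.7, 0.7, -0.8]
grip_width: 0.0002
```

Request:
jog_arm(commands=[[0,0,1.5,0,0,0]])

```text
clock: 11.45
position: [0.5764, -0.0517, 0.0752]
tool_rot: [0.211, 1.57, -1.413]
force: [1.1, 0.7, -0.8]
grip_width: 0.0003
```

Request:
jog_arm(commands=[[0,0,1,0,0,0]])

```text
clock: 11.55
position: [0.5764, -0.0522, 0.0752]
tool_rot: [0.464, 1.57, -1.16]
force: [0.3, 6.6, -0.4]
grip_width: 0.0001
```

```bash
python3 st.py 0.045 -0.029 0.064
```

```text
t 11.55 pos [ 0.5764 -0.0522  0.0752] ledge xy [ 0.0447 -0.0287] tip z 0.0641994932967562 F [ 0.301   6.6397 -0.3789] grip 0.0001 ext 0.011
tool x [ 0.0003 -0.0006 -1.    ] yaw err of tool y vs ledge x -0.0013579476199816476
shift tool mm [0.1998 0.3461 0.2844]
turn tool rad [-0.0014  0.0006 -0.0003]
```

Request:
jog_arm(commands=[[0,0,0.7,0,0,0]])

```text
clock: 11.65
position: [0.5765, -0.0521, 0.0752]
tool_rot: [2.106, 1.57, 0.482]
force: [-0.9, 5.4, -0.3]
grip_width: -0.0
```

Request:
jog_arm(commands=[[0,0,-5,0,0,0],[0,0,-7,0,0,0],[-20,0,0,0,0,0],[-30,0,0,0,0,0],[-30,0,0,0,0,0],[-30,0,0,0,0,0],[-20,0,0,0,0,0],[0,0,30,0,0,0],[0,0,30,0,0,0],[0,0,30,0,0,0],[0,0,30,0,0,0],[0,0,30,0,0,0],[0,0,30,0,0,0],[0,0,30,0,0,0],[0,0,0,0,0,0]])

```text
clock: 13.15
position: [0.5671, -0.2498, 0.2117]
tool_rot: [0.186, 1.568, -1.43]
force: [-0.6, 0.9, -0.4]
grip_width: -0.0
```

```bash
python3 st.py 0.045 -0.029 0.064;  python3 - <<'E'
from st import *
for n in ("top","wrist","scene"):
    f=grab_frame(n);cv2.imwrite(f"pics/{n}8.png",f[:,:,::-1])
a=cv2.imread('pics/top8.png')[140:240,190:370]
cv2.imwrite('pics/crop8.png',cv2.resize(a,(792,440),interpolation=cv2.INTER_CUBIC))
E
```

```text
t 13.15 pos [ 0.5671 -0.2498  0.2117] ledge xy [ 0.0457 -0.2265] tip z 0.200679872042703 F [-0.634   0.9195 -0.4161] grip -0.0 ext 0.011
tool x [ 0.0004 -0.0028 -1.    ] yaw err of tool y vs ledge x 0.006692637201947543
shift tool mm [ 136.1238    0.5719 -197.9278]
turn tool rad [ 0.0067  0.0028 -0.0005]
```

View pics/crop8.png

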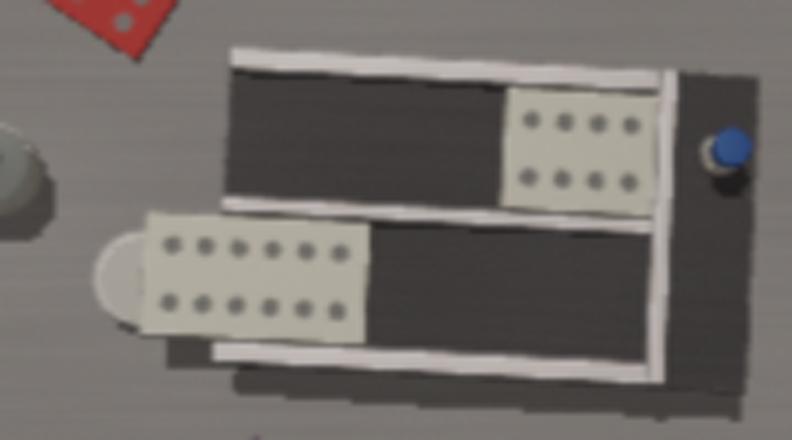

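View pics/wrist8.png

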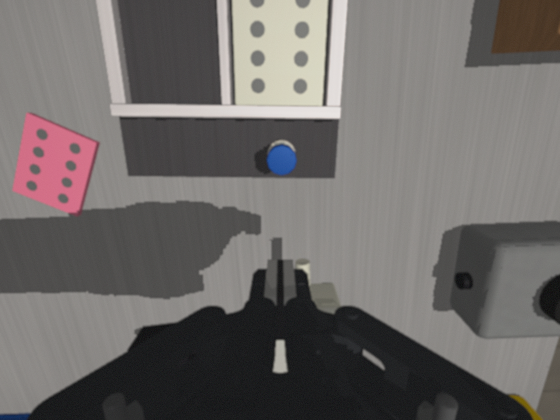

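View pics/scene8.png

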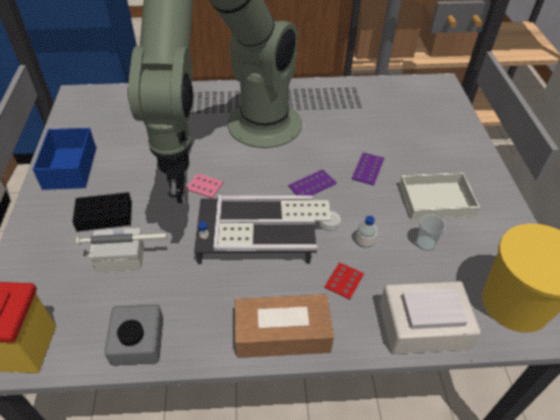

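```bash
python3 - <<'E'
from st import *
s,R,xh,yh=st()
C=lambda p:(p[0]/4.4+190-.4,p[1]/4.4+140-.4)
for n,p,z in (("Lf",(147,213),.068),("Lf",(141,332),.068),("Lr",(370,224),.068),("Lr",(365,342),.068),("Sf",(506,88),.068),("Sf",(500,206),.068),("vial",(732,147),.11),("open",(230,50),.072),("open",(212,358),.072)):
    d=ray("top",C(p),z)[:2]-O; print(n,d@xh,d@yh)
bot.job_done(); print(observe()["clock"])
E
```

```text
t 13.3 pos [ 0.5682 -0.2447  0.212 ] ledge xy [ 0.0465 -0.2214] tip z 0.20095747860552834 F [ 0.4453  0.739  -0.6883] grip 0.0003 ext 0.011
tool x [ 0.0011 -0.0006 -1.    ] yaw err of tool y vs ledge x 0.012101189664739394
Lf -0.008006885836530935 0.18110739830185554
Lf -0.08259989349733599 0.18063088427765703
Lr -0.00781003000906883 0.041393849219075615
Lr -0.08177721087820379 0.04077522968847837
Sf 0.08222687870799521 -0.03964521201451053
Sf 0.007637196702018364 -0.039380928161938916
vial 0.046562063586617686 -0.1764757351601571
open 0.09669611068366928 0.1345620111659575
open -0.09666875290470665 0.13524988071881333
the job is handed in; nothing more can be done
the job is handed in; nothing more can be done
```

Both plates were pushed into place with the closed fingertips, and I handed the job in at about 13.4 s of the allowed 46 s. No verdict was reported.

- **Long plate:** I pushed it toward the open end. The last top picture puts its front edge 46 mm past the end; an earlier wrist picture gave 47 mm. Its centre is at ledge y ≈ 0.111 m, and it looks flat and straight.
- **Short plate:** I pushed it until the contact force rose from under 1 N to 5–7 N and it stopped moving. Its front edge is at y ≈ -0.0395 m, so its centre is at about -0.087 m. That puts it at the end stop, to within the roughly 1 mm the pictures can show.
- **Bystanders and arm:** The vial, dishes and the other things look unmoved in the last pictures, though I did not measure each one. The arm was about 0.2 m up at the end, touching nothing.
- **Disagreements:** The top and wrist cameras differed by 2–3 mm in absolute position. The tool's yaw drifted up to 0.08 rad on the fast approach, and I corrected that before going down.

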